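# Show the underside weld mark to the inspection camera with a hand mirror

## Task

The weld on this crank is marked by a red dot under its end boss: turn the bar knob on the inspection station until the crank's boss stands at the index, straight above the spot the camera is aimed at, and let go of the knob. Then pick up the inspection mirror by its handle and hold it centred on that spot, glass up and angled so that the camera sees the red dot in the middle of the glass, the mirror clear of the station. Keep your fingers off the glass, do not bump the camera or shift the things lying about, and finish still holding the mirror steady at that angle.

Things in the scene. Friction and masses are not known exactly. Their poses are not given: they have to be found in the camera images.
- station: Fixed inspection station. Origin on the desk (z=0) straight under the viewing point; its own axes: x away from the robot at yaw 0, y left, z up. Grey base plate x -45..110, y -50..50, 10 mm thick; aluminium rail 40 wide, 20 high along y from -40 to -197 carrying the camera; column 26x40 mm at x 92, to z 214; bearing arm from it to the spindle at x 40, its top at z 227. Station yaw varies.
- inspection_camera: Blue 36 mm cube camera with black lens on a steel post at y -146, part of the station, highest point about z 190; it spans y -91 to -174 of the station. It looks toward +y of the station and 25 degrees down. Must not be touched.
- lens (a point): Centre of the lens front: station (0, -90.6, 132.3) mm, 100 mm from the viewing point.
- view_point (a point): The spot the camera is aimed at and focused on: station (0, 0, 90) mm, in free air above the base plate. The glass centre belongs here. The red dot is 100 mm straight above it when the crank is at its index.
- aim_point (a point): Point midway between the lens front and the red dot's index place: station (0, -45.3, 161.1) mm. A mirror with its glass centre at the viewing point shows the dot to the camera when its face points straight at this point (normal 32.5 degrees from vertical, leaning to the camera; turning the mirror about its own normal makes no difference).
- work_spindle (a joint): Angle of the upright spindle with knob and crank (rad), counter-clockwise from above positive; 0 = index: crank boss toward -x of the station (white line on knob and dial at the white line on the arm's tongue). Starts between -1.5 and -0.5, boss turned away from the camera; stops at +-1.8. Friction 0.05 N m keeps it where it is left.
- knob_grip (a point): On the spindle axis (station x 40, y 0), z 255 mm: middle of the black bar knob, 40 long, 13 thick, z 235 to 265, its length along the crank (x of the station at 0, turning with the joint). Under it a dial of 38 mm diameter, top z 236. The crank below: brass, boss of 24 mm diameter 40 mm from the axis, underside z 190; the collet nut on the axis ends at z 174.
- mark (a point): Red dot, 11 mm across, in the middle of the underside of the crank's end boss, 40 mm from the spindle axis, z 190 mm.
- mirror: Loose inspection mirror, about 95 g, lying on the desk glass up. Origin under the middle of the handle; x runs along it to the head, z up out of the glass. Black handle 96 long (x -48..48), 14 wide, 13 tall (z 0..13); thin steel stem; steel head 48 mm across, 5.5 thick, centre at x 140. Head roughly away from the robot.
- mirror_face (a point): Centre of the glass: mirror (140, 0, 6.5) mm; its z is the normal of the reflecting face.
- mirror_glass: The glass disc, 43 mm across, in the mirror's head (its frame is that of the mirror). Fingers must not touch it.
- smartphone: Bystander: dark phone, 152x78x10 mm, lying at the right front; leave alone.
- tweezers_2: Bystander: steel tweezers, 116 mm long, near the front edge; leave alone.
- jar_flux: Bystander: white-lidded jar, 52 mm across, 56 mm tall, at the back; leave alone.
- steel_dish: Bystander: small steel dish, 64 mm across, on the green mat at the left; leave alone.
- pen_1: Bystander: white and blue pen, 140 mm long, on the mat; leave alone.
- pliers_2: Bystander: blue-handled pliers, 141 mm long, on the mat; leave alone.

How it is judged (in metres and radians):
On the way, in this order (a step that is already met when the one before it is completed fails the run):
1. the crank stands at its index and the knob is let go (value of joint work_spindle between -0.12 and 0.12 rad and contact force between the fingers and station below 0.1 N), for 0.3 s.
2. the mirror is lifted off the desk by its handle (contact force between the fingers and mirror above 1 N and distance between the grasp point and mirror below 0.065 m and height (world z) of mirror_face above 0.04 m), for 0.2 s.
At the end, for the whole second after the job is handed in: Spindle within 0.12 rad of index; mirror held by its handle (over 1 N, TCP within 65 mm of its origin), clear of the station and still (20 mm/s, 0.15 rad/s); glass centre within 15 mm of the viewing point, its normal passing the aim point within 12 mm in the glass's x and y (about 8 degrees) (value of joint work_spindle between -0.12 and 0.12 rad and contact force between the fingers and mirror above 1 N and distance between the grasp point and mirror below 0.065 m and distance between mirror_face and view_point below 0.015 m and x of aim_point in the frame of mirror_face between -0.012 and 0.012 m and y of aim_point in the frame of mirror_face between -0.012 and 0.012 m and z of aim_point in the frame of mirror_face above 0.05 m and contact force between mirror and station below 0.2 N and linear speed of mirror below 0.02 m/s and angular speed of mirror below 0.15 rad/s); the arm keeps its last pose, push and grip.
It fails at once if the fingers touch the glass (contact force between the fingers and mirror_glass above 0.5 N).
It fails at once if the camera is bumped by arm, fingers or mirror (contact force between any of the arm, the fingers, mirror and inspection_camera above 1 N).
It fails at once if a thing lying about is shifted by more than 20 mm (distance of any of smartphone, tweezers_2, jar_flux, steel_dish, pen_1, pliers_2 from where it was at the start of the episode above 0.02 m).
It also fails if it takes over 54 s, if anything falls off the work surface, if the arm or the gripper's body presses on something with over 40 N, if the wrist force passes 120 N, or if a joint passes its speed limit or range.

## Robot

A 6-joint arm with a two-finger parallel gripper is mounted at the origin on a cart in front of the work surface, level with it; the furniture and walls round the work are solid. World frame = base frame: x ahead of the robot, y to its left, z up, the work surface at z = 0. Lengths are in m, angles in degrees, forces in N, time in s.
With the tool pointing down it reaches from about 0.25 to 0.725 m from the base axis. Payload 9.7 kg.
Tool frame: the origin (TCP) lies between the finger pads, 19 mm behind the fingertips; this is the grasp point; z points along the fingers, y is the line along which they close (so a half turn about z gives the same grasp; the last joint's range is limited). The gripper opens to 85 mm and grips with 20 to 120 N. Pads are 22 mm wide; open, the fingers measure 114 mm over their backs; the gripper's body (76 mm by 85 mm) begins 54 mm behind the grasp point. The pads swing forward as they close: fully open they stand 13 mm farther back than shut.
Start: joints at [68.526, 4.979, 10.078, 95.1, 0, 90], TCP at [0.201, 0.512, 0.25] pointing down, gripper open.
Joint ranges: [-179.16, 179.16], [-48.56, 103.87], [-65.8, 70.77], [-126.05, 130.52], [-82.76, 87.17], [-180, 180]. Speed limits (degrees/s): [127.2, 127.2, 147.25, 180, 180, 180].

## Interface

Orientations are given as [roll, pitch, yaw] about the fixed x, y, z axes, in that order (R = Rz(yaw) Ry(pitch) Rx(roll)).
In Python, from workcell import bot gives the robot as it stands.
- The arm moves only by the tool play_rows, never from a script. Its argument "steps" is a list that holds one entry, the list of rows, each a list of 4 numbers: the shift along the tool's x, y, z in m, then the turn about the tool's z in rad. In form: [[[tx, ty, tz, yaw], ...]]. A call has exactly 5 rows; each row shifts and turns the commanded pose from where the row before left it, along the tool's axes as they then stand; what a row does not reach is not made up. A row lasts 1/12 s, in which the tool goes at most 41.7 mm and 7.16 degrees, less where a joint would pass 70% of its speed; a pose out of reach is approached as far as the arm can. A call is refused whole if a number of a shift passes 0.0417 or a number of a turn 0.125, either way. A call with a gripper value outside its range is refused whole. "gripper" is the finger opening in m, from 0 to 0.0854, set as the call begins (left out, the last holds). The fingers move at their own pace and stop on an object; "squeeze" is the grip in N (left out, the last holds). Time passes only in rows, so rows that do not move let the fingers close, or fill a call up. It gives the time, the measured TCP pose, the force, the opening and the grip force at its end, in the units of the state.
- bot.get_obs(): the state, without advancing time (a new reading comes with each control period).
- bot.camera(name): name is "scene" or "side" or "wrist"; returns a dict with "img" (420x560x3 uint8, blue, green, red), "vfov" (degrees; the focal length in pixels is half the picture's height over the tangent of half this angle, whatever the lens; pixels are square), "cx", "cy" (the principal point, pixels), "D" ([k1, k2, p1, p2, k3] as OpenCV has them; the pictures are not rectified), "xyz" and "attitude" of the camera in the world. Camera axes: x right, y down, z forward; pixel columns grow to the right and rows downward; lengths in m; the calibration is good to about 2 mm. A picture is of the moment at which its call begins. There is no depth.
- bot.job_done(): hands the job in; it is judged then, once.
The state is a dict: "time": time; "q": joint angles; "qd": joint speeds; "joint_efforts": joint torques, N m; "ee_pos": TCP position; "tcp_rot": TCP orientation; "wrist_force": force on the tool from outside, world axes, zero at the start; "torque": the same for the moment, N m; "opening": finger opening in m; "grasp_force": force on a finger pad.
Only numpy, scipy, OpenCV 4.12 (cv2) and the standard library are available. Lean on these libraries where they do the work, as an engineer would, in place of code of your own. Each camera call takes 0.05 s, during which the arm holds its last target. There are 200 camera calls.

## Working session

There is one attempt and no reset: what is moved stays moved. The work goes in short steps, Python scripts to look and compute and a tool call to move; the robot and the scene stay as the last step left them, time stands still between calls to the robot, and variables do not carry over. Pictures are saved under pics/ and viewed, at most 10 in all, crops included, and the job is handed in when it is done.

Besides the shell and the picture viewer there is one more tool, called after "Call:" as a command line: name --argument value ..., lists and objects as JSON in quotes. play_rows: Moves the arm, as the interface text tells. Its arguments: {"type":"object","properties":{"steps":{"type":"array","items":{"type":"array","items":{"type":"array","items":{"type":"number"}}}},"gripper":{"type":"number"},"squeeze":{"type":"number"}},"required":["steps"]}

```bash
mkdir -p pics
cat > h.py <<'E'
import numpy as np, cv2
from scipy.spatial.transform import Rotation as R
from workcell import bot
def cam(n):
    c=bot.camera(n); f=210/np.tan(np.radians(c['vfov'])/2)
    c['K']=np.array([[f,0,c['cx']],[0,f,c['cy']],[0,0,1]]); c['Dn']=np.array(c['D'],float)
    a=np.array(c['attitude'],float)
    c['R']=a if a.shape==(3,3) else R.from_euler('xyz',a,degrees=True).as_matrix()
    c['t']=np.array(c['xyz'],float); return c
def ray(c,uv):
    p=cv2.undistortPoints(np.array(uv,float).reshape(-1,1,2),c['K'],c['Dn']).reshape(-1,2)
    return np.c_[p,np.ones(len(p))]@c['R'].T
def plane(c,uv,z):
    d=ray(c,uv); return c['t']+d*((z-c['t'][2])/d[:,2])[:,None]
def proj(c,P):
    rv=cv2.Rodrigues(c['R'].T)[0]; return cv2.projectPoints(np.array(P,float).reshape(-1,1,3),rv,-c['R'].T@c['t'],c['K'],c['Dn'])[0].reshape(-1,2)
E
python3 - <<'E'
from h import *
cs=[cam(n) for n in('scene','side','wrist')]
for c in cs: print(c['xyz'],c['attitude'],c['vfov'],c['D'])
for n,c in zip('abc',cs): cv2.imwrite(f'pics/{n}.png',c['img'])
print(bot.get_obs())
E
```

```text
[-0.03381099 -0.99185613  1.16235623] [-127.51333906    1.13493354  -27.90773202] 45.97446563706202 [0.01610079 0.         0.         0.         0.        ]
[-0.09199449  1.74931921  0.92214002] [-113.41942292    0.37015589 -157.56543227] 42.10385632999672 [0.00127704 0.         0.         0.         0.        ]
[0.13489742 0.53855843 0.37221338] [1.63502000e+02 3.71837135e-02 6.85156046e+01] 71.68575297229316 [-0.05309972  0.          0.          0.          0.        ]
{'time': 0.15, 'q': array([ 6.85249810e+01,  5.00171663e+00,  1.00454814e+01,  9.50993745e+01,
       -8.11512249e-04,  9.00007035e+01]), 'qd': array([-0.04490443, -0.06383088,  0.13567833, -0.09092601,  0.1936054 ,
        0.00676295]), 'joint_efforts': array([-1.62161668e-03, -5.20762181e+01,  4.65043616e+01,  1.39374356e-02,
       -1.06438076e-04,  6.89878789e-06]), 'ee_pos': array([0.20129948, 0.51167233, 0.24947186]), 'tcp_rot': array([-1.79944390e+02,  8.12194652e-04,  1.58524278e+02]), 'wrist_force': array([0.56179496, 0.02385144, 0.0730366 ]), 'torque': array([-0.03540519,  0.0154132 , -0.02253487]), 'grasp_force': 0.0, 'opening': 0.0851703650984568}
```

View pics/a.png

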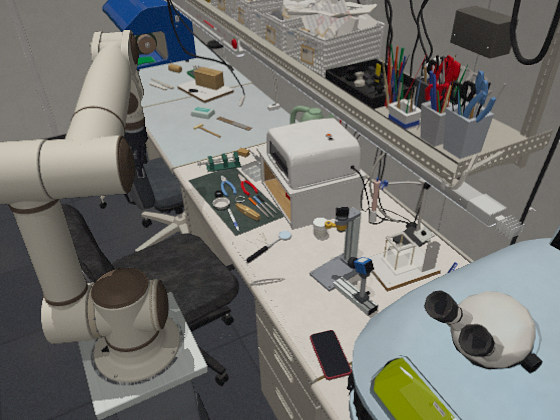

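View pics/b.png

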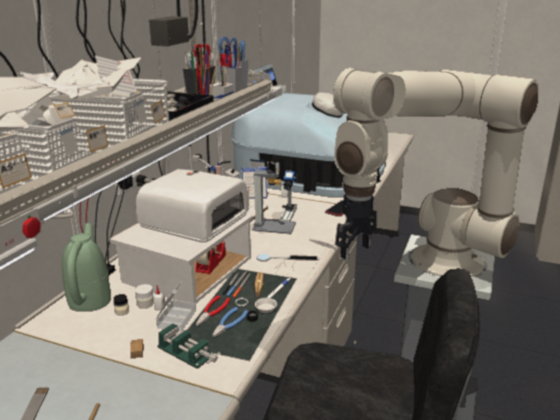

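Run:
```python
from h import *
c=cam('scene')
print(plane(c,[[345,211]],.255),plane(c,[[362,266]],.172),plane(c,[[285,236]],.006),plane(c,[[262,247]],.007))
cv2.imwrite('pics/d.png',cv2.resize(c['img'][180:330,230:430],(800,600),interpolation=cv2.INTER_CUBIC))
```

```text
[[ 0.66657504 -0.03436081  0.255     ]] [[ 0.62979399 -0.1849252   0.172     ]] [[0.58980235 0.21091211 0.006     ]] [[0.49103378 0.19701766 0.007     ]]
```

View pics/d.png

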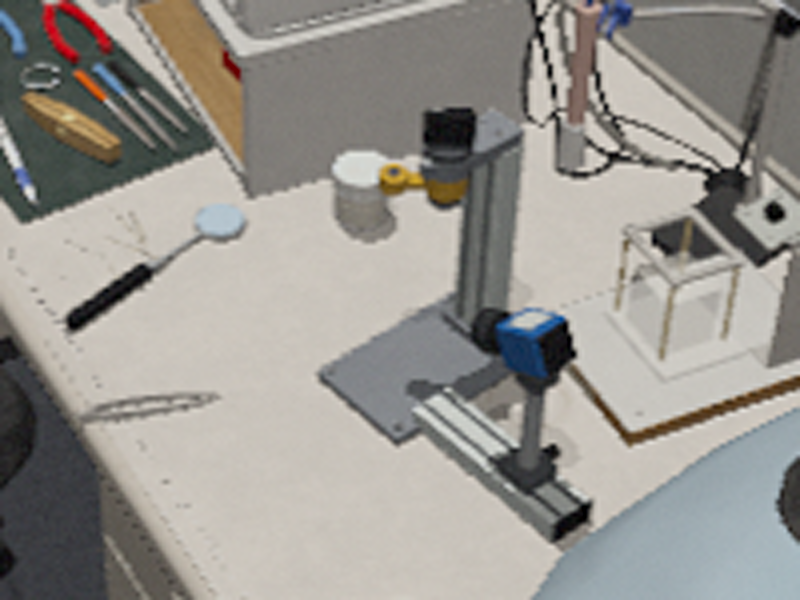

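Run:
```python
from h import *
c=cam('scene')
f=lambda x,y:[230+x/4,180+y/4]
a,b=plane(c,[f(319,377),f(397,442)],.010); d=(a-b)[:2]
yaw=np.degrees(np.arctan2(-d[0],d[1])); print(a,b,np.hypot(*d),'yaw',yaw)
t=np.radians(yaw);ex=np.array([np.cos(t),np.sin(t)]);ey=np.array([-ex[1],ex[0]])
o=(a+b)[:2]/2+.045*ex; print('origin',o,'knob',o+.04*ex)
print('knobtop',plane(c,[f(449,116)],.265),'boss',plane(c,[f(402,176)],.204),'glass',plane(c,[f(220,220)],.0065),'tail',plane(c,[f(72,325)],.0065),'front',plane(c,[f(152,270)],.0065))
print('lensfront',plane(c,[f(475,332)],.132),'railend',plane(c,[f(555,537),f(590,508)],.02))
```

```text
[ 0.56744042 -0.00212113  0.01      ] [ 0.58460054 -0.09380921  0.01      ] 0.09328008341599109 yaw 10.600702207106982
origin [ 0.62025247 -0.03968681] knob [ 0.65956979 -0.03232828]
knobtop [[ 0.65717701 -0.03277752  0.265     ]] boss [[ 0.63120636 -0.01325989  0.204     ]] glass [[0.59214853 0.21527255 0.0065    ]] tail [[0.41797904 0.15569114 0.0065    ]] front [[0.50845091 0.18493326 0.0065    ]]
lensfront [[ 0.62958005 -0.122647    0.132     ]] railend [[ 0.63039809 -0.2386805   0.02      ]
 [ 0.66986713 -0.22837349  0.02      ]]
```

Call:
play_rows --steps '[[[-0.031,-0.017,-0.012,0],[-0.031,-0.017,-0.012,0],[-0.031,-0.017,-0.012,0],[-0.031,-0.017,-0.012,0],[-0.031,-0.017,-0.012,0]]]'

```text
time: 0.67
ee_pos: [0.3151, 0.3746, 0.3105]
tcp_rot: [180.0, 0.0, 158.6]
wrist_force: [0.9, -0.1, 0.9]
opening: 0.0852
grasp_force: 0.0
```

Call:
play_rows --steps '[[[-0.031,-0.017,-0.012,0],[-0.031,-0.017,-0.012,0],[-0.031,-0.017,-0.012,0],[-0.031,-0.017,-0.012,0],[-0.031,-0.017,-0.012,0]]]'

```text
time: 1.08
ee_pos: [0.4283, 0.2386, 0.3707]
tcp_rot: [180.0, 0.0, 158.5]
wrist_force: [1.4, 0.5, -0.4]
opening: 0.085
grasp_force: 0.0
```

Call:
play_rows --steps '[[[-0.031,-0.017,-0.006,0],[-0.031,-0.017,-0.006,0],[-0.031,-0.017,-0.006,0],[-0.031,-0.017,-0.006,0],[-0.031,-0.017,0,0]]]'

```text
time: 1.5
ee_pos: [0.5416, 0.1026, 0.3951]
tcp_rot: [180.0, 0.1, 158.5]
wrist_force: [0.8, 1.5, 0.4]
opening: 0.0855
grasp_force: 0.0
```

Call:
play_rows --steps '[[[-0.031,-0.017,0,0.04],[-0.031,-0.017,0,0.04],[-0.031,-0.017,0,0.04],[0,0,0,0.04],[0,0,0,0]]]'

```text
time: 1.92
ee_pos: [0.6063, 0.0185, 0.3924]
tcp_rot: [-179.9, -0.1, 149.1]
wrist_force: [-0.4, -0.7, -0.6]
opening: 0.0855
grasp_force: 0.0
```

Run:
```python
from h import *
c=cam('wrist'); o=bot.get_obs(); print(o['ee_pos'],o['tcp_rot'],o['q'],o['time'])
cv2.imwrite('pics/e.png',c['img'])
```

```text
[0.60561088 0.01959714 0.39321389] [-1.79969462e+02 -6.81186884e-02  1.49315559e+02] [1.84861969e+00 2.11437813e+01 4.61467248e+01 1.15076796e+02
 1.08868835e-02 3.25330360e+01] 1.9667
```

View pics/e.png

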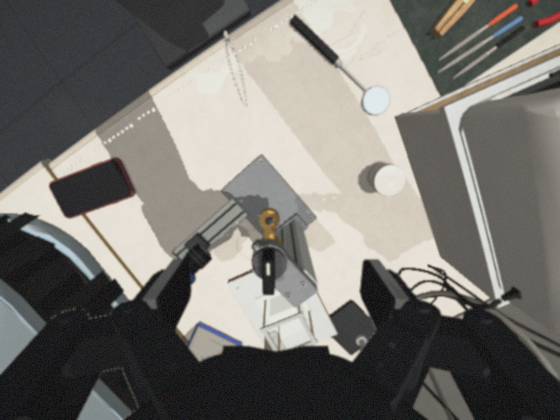

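Run:
```python
from h import *
c=cam('wrist')
cv2.imwrite('pics/f.png',cv2.resize(c['img'][150:310,170:380],(788,600),interpolation=cv2.INTER_CUBIC))
print('mirror tail front glass',plane(c,[[294,20],[335,61],[375,100]],.0065))
print('boss',plane(c,[[268,214]],.204),'plate corners',plane(c,[[262,155],[222,190]],.01))
```

```text
mirror tail front glass [[0.42152256 0.16373093 0.0065    ]
 [0.50682811 0.19091445 0.0065    ]
 [0.59341458 0.22073803 0.0065    ]]
boss [[0.622885   0.00063932 0.204     ]] plate corners [[ 0.57536615  0.01176961  0.01      ]
 [ 0.59149786 -0.08161717  0.01      ]]
```

View pics/f.png

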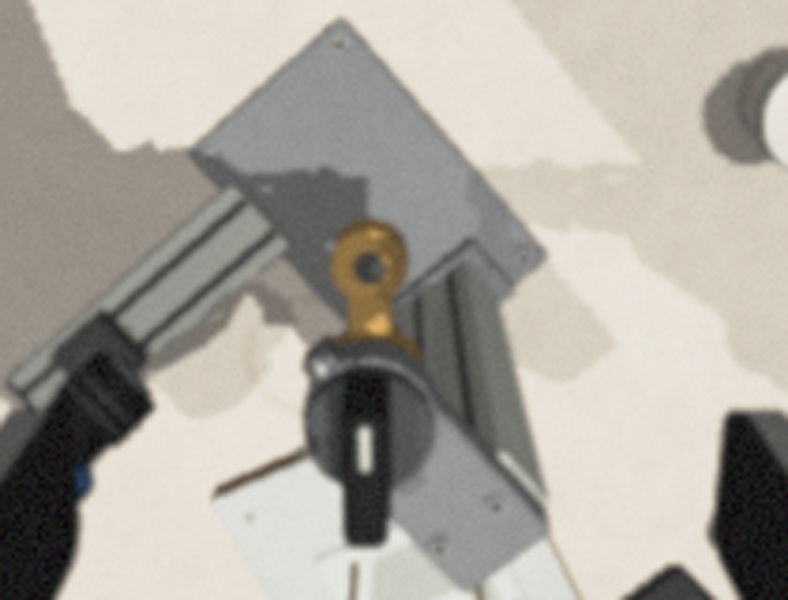

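Run:
```python
from h import *
c=cam('wrist')
f=lambda x,y:[170+x/3.752,150+y/3.75]
P=plane(c,[f(342,18),f(192,152),f(546,257)],.01); print(P)
for d in((P[0]-P[1]),(P[0]-P[2])): print(np.hypot(*d[:2]),np.degrees(np.arctan2(d[1],d[0])))
k=plane(c,[f(370,425)],.236)[0]; b=plane(c,[f(370,266)],.204)[0]
print('dial',k,'far end',plane(c,[f(366,545)],.265),'boss',b,np.hypot(*(b-k)[:2]),np.degrees(np.arctan2(*(b-k)[1::-1])))
l=plane(c,[f(367,425),f(366,472)],.265);print('line',l,np.degrees(np.arctan2(*(l[0]-l[1])[1::-1])))
```

```text
[[ 0.57426693  0.01131721  0.01      ]
 [ 0.59168609 -0.08288948  0.01      ]
 [ 0.72365903  0.03706397  0.01      ]]
0.09580358757038812 100.47587712472374
0.1515945033802489 -170.2215019903265
dial [ 0.66223099 -0.02078493  0.236     ] far end [[ 0.67962471 -0.03175003  0.265     ]] boss [ 0.63020467 -0.00235728  0.204     ] 0.036949476646841985 150.08426376986904
line [[ 0.64960658 -0.013374    0.265     ]
 [ 0.661003   -0.02053364  0.265     ]] 147.8614992198566
```

Call:
play_rows --steps '[[[-0.035,-0.003,0,0],[-0.035,-0.003,0,0],[0,0,0.035,0],[0,0,0.035,0],[0,0,0.035,0]]]'

```text
time: 2.48
ee_pos: [0.6599, -0.0152, 0.3012]
tcp_rot: [179.9, 0.1, 149.5]
wrist_force: [1.7, 0.3, -0.1]
opening: 0.0851
grasp_force: 0.0
```

Call:
play_rows --steps '[[[0,0,0.028,0],[0,0,0,0],[0,0,0,0],[0,0,0,0],[0,0,0,0]]]' --gripper 0.03

```text
time: 2.9
ee_pos: [0.6582, -0.0156, 0.2783]
tcp_rot: [179.8, 0.3, 149.4]
wrist_force: [0.9, -0.0, -0.1]
opening: 0.0302
grasp_force: 0.0
```

Call:
play_rows --steps '[[[0,0,0,0],[0,0,0,0],[0,0,0,0],[0,0,0,0],[0,0,0,0]]]' --gripper 0 --squeeze 30

```text
time: 3.32
ee_pos: [0.656, -0.0191, 0.2778]
tcp_rot: [-179.7, 0.2, 149.2]
wrist_force: [-13.9, -14.1, 9.9]
opening: 0.0121
grasp_force: 29.6
```

Run:
```python
from h import *
c=cam('wrist'); o=bot.get_obs(); print(o)
cv2.imwrite('pics/g.png',c['img'])
```

```text
{'time': 3.3667, 'q': array([ -1.54386534,  21.58983519,  32.97387661, 101.35344729,
        -0.31776977,  29.2546505 ]), 'qd': array([ 0.02781376,  0.0516335 ,  0.00341978, -0.04540441, -0.02680531,
        0.09075134]), 'joint_efforts': array([  9.80989784, -60.6097126 ,  44.14787292,  -5.81594512,
         4.19345364,  -0.19652998]), 'ee_pos': array([ 0.6559887 , -0.01915771,  0.27782344]), 'tcp_rot': array([-179.73771008,    0.1819831 ,  149.20181586]), 'wrist_force': array([-14.31385422, -13.58332167,  10.30998941]), 'torque': array([-3.05589834,  2.93358082, -0.24058675]), 'grasp_force': 29.61988788913004, 'opening': 0.011930996293404179}
```

View pics/g.png

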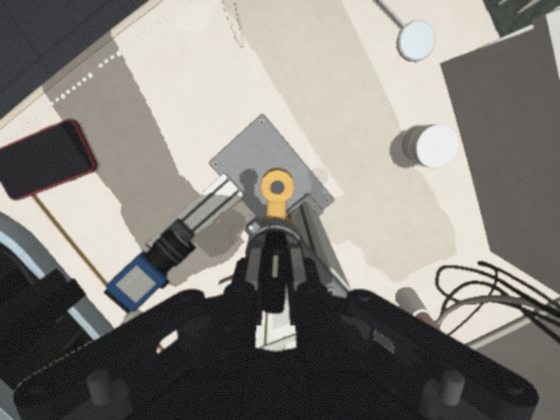

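Call:
play_rows --steps '[[[0,0,0,0],[-0.003,-0.002,0,0],[-0.003,-0.002,0.006,0],[0,0,0.007,0],[0,0,0.005,0]]]' --gripper 0.035

```text
time: 3.78
ee_pos: [0.661, -0.0226, 0.2552]
tcp_rot: [-180.0, -0.0, 149.4]
wrist_force: [0.5, 0.7, -0.1]
opening: 0.035
grasp_force: 0.0
```

Call:
play_rows --steps '[[[0,0,0,0],[0,0,0,0],[0,0,0,0],[0,0,0,0],[0,0,0,0]]]' --gripper 0

```text
time: 4.2
ee_pos: [0.6605, -0.0227, 0.2558]
tcp_rot: [-180.0, -0.0, 149.4]
wrist_force: [-1.2, -3.4, -3.5]
opening: 0.0126
grasp_force: 34.1
```

Call:
play_rows --steps '[[[0,0,-0.002,-0.071],[0,0,0,-0.071],[0,0,0,-0.071],[0,0,0,-0.071],[0,0,0,-0.071]]]'

```text
time: 4.62
ee_pos: [0.6601, -0.0238, 0.2559]
tcp_rot: [-179.8, -0.2, 169.8]
wrist_force: [-1.8, -9.4, -13.5]
opening: 0.0122
grasp_force: 32.7
```

Call:
play_rows --steps '[[[0,0,0,-0.071],[0,0,0,-0.071],[0,0,0,-0.071],[0,0,0,-0.071],[0,0,0,-0.071]]]'

```text
time: 5.03
ee_pos: [0.66, -0.025, 0.2559]
tcp_rot: [-179.8, -0.3, -169.9]
wrist_force: [-1.8, -15.0, -13.2]
opening: 0.0128
grasp_force: 32.6
```

Call:
play_rows --steps '[[[0,0,0,0],[0,0,0,0],[0,0,0,0],[0,0,0,0],[0,0,0,0]]]'

```text
time: 5.45
ee_pos: [0.6601, -0.025, 0.2559]
tcp_rot: [-179.8, -0.3, -170.1]
wrist_force: [-1.2, -13.9, -13.1]
opening: 0.0125
grasp_force: 32.6
```

Call:
play_rows --steps '[[[0,0,0,0],[0,0,0,0],[0,0,0,0],[0,0,-0.03,0],[0,0,-0.035,0]]]' --gripper 0.05

```text
time: 5.87
ee_pos: [0.6598, -0.022, 0.3218]
tcp_rot: [179.9, -0.3, -169.9]
wrist_force: [1.3, -0.2, 1.4]
opening: 0.0499
grasp_force: 0.0
```

Call:
play_rows --steps '[[[0.03,0,-0.03,0],[0.03,0,-0.03,0],[0,0,0,0],[0,0,0,0],[0,0,0,0]]]'

```text
time: 6.28
ee_pos: [0.6029, -0.0325, 0.3828]
tcp_rot: [-180.0, 0.1, -169.9]
wrist_force: [1.1, 0.7, -0.2]
opening: 0.0502
grasp_force: 0.0
```

Run:
```python
from h import *
c=cam('wrist'); o=bot.get_obs(); print(o['ee_pos'],o['tcp_rot'],o['q'],o['time'])
cv2.imwrite('pics/i.png',c['img'])
cv2.imwrite('pics/j.png',cv2.resize(c['img'][130:340,140:420],(800,600),interpolation=cv2.INTER_CUBIC))
```

```text
[ 0.6030261  -0.03250647  0.38165475] [ 1.79981738e+02 -2.00956132e-02 -1.69938216e+02] [-3.09140055e+00  1.95962441e+01  4.26637153e+01  1.13091195e+02
  1.32103345e-02 -1.31531845e+01] 6.3333
```

View pics/j.png

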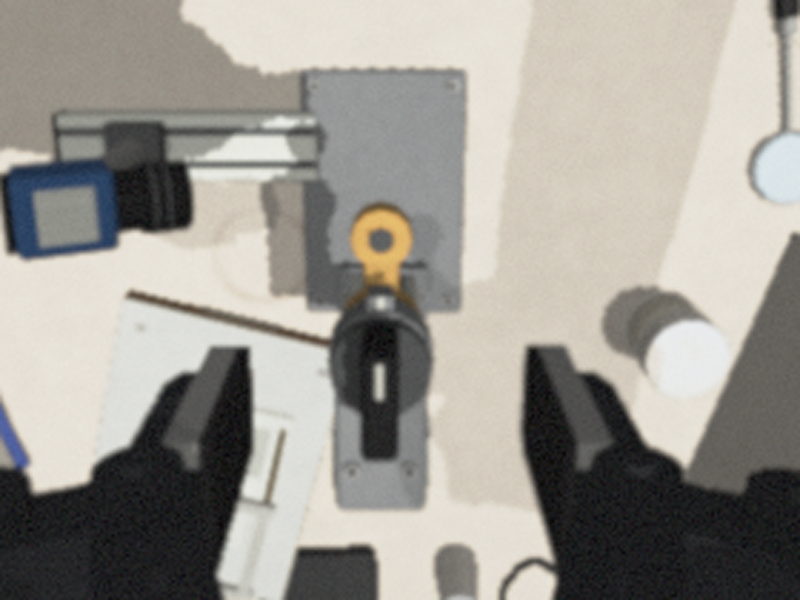

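Run:
```python
from h import *
c=cam('wrist')
f=lambda x,y:[140+x/2.857,130+y/2.857]
P=plane(c,[f(302,70),f(467,70),f(461,311)],.01)
for d in((P[1]-P[0]),(P[1]-P[2])): print(np.hypot(*d[:2]),np.degrees(np.arctan2(d[1],d[0])))
k=plane(c,[f(381,362)],.236)[0]; b=plane(c,[f(382,240)],.204)[0]
print('dial',k,'boss',b,np.hypot(*(b-k)[:2]),np.degrees(np.arctan2(*(b-k)[1::-1])))
ex=(P[2]-P[1])[:2];ex/=np.hypot(*ex);print('origin',(P[0]+P[1])[:2]/2+.045*ex,'from dial',k[:2]-.04*ex)
print('glass',plane(c,[f(788,168)],.0065))
l=plane(c,[f(112,205)],.173);print('camera body',l)
```

```text
0.09716372588255266 100.04580050273906
0.15233924511730923 -169.8429266523989
dial [ 0.65938663 -0.02414807  0.236     ] boss [ 0.62452649 -0.03006145  0.204     ] 0.03535812890198089 -170.37247112994038
origin [ 0.62462811 -0.0293196 ] from dial [ 0.62001351 -0.03120197]
glass [[0.59503026 0.21933055 0.0065    ]]
camera body [[ 0.63858504 -0.14151203  0.173     ]]
```

Call:
play_rows --steps '[[[0.0138,0.0225,0.012,0],[0.0138,0.0225,0.012,0],[0.0138,0.0225,0.012,0],[0.0138,0.0225,0.012,0],[0.0138,0.0225,0.012,0]]]'

```text
time: 6.8
ee_pos: [0.5143, 0.0669, 0.3201]
tcp_rot: [180.0, -0.1, -170.0]
wrist_force: [-0.3, -0.1, 0.4]
opening: 0.0501
grasp_force: 0.0
```

Call:
play_rows --steps '[[[0.0138,0.0225,0.012,0],[0.0138,0.0225,0.012,0],[0.0138,0.0225,0.012,0],[0.0138,0.0225,0.012,0],[0.0138,0.0225,0.012,0]]]'

```text
time: 7.22
ee_pos: [0.4265, 0.1656, 0.2604]
tcp_rot: [-180.0, -0.1, -170.0]
wrist_force: [-0.2, -0.4, -0.6]
opening: 0.0504
grasp_force: 0.0
```

Call:
play_rows --steps '[[[0,0,0,-0.07],[0,0,0,-0.073],[0,0,0,0],[0,0,0,0],[0,0,0,0]]]'

```text
time: 7.63
ee_pos: [0.4277, 0.1646, 0.2617]
tcp_rot: [-180.0, -0.1, -161.9]
wrist_force: [0.2, -0.6, 0.8]
opening: 0.0499
grasp_force: 0.0
```

Run:
```python
from h import *
c=cam('wrist'); o=bot.get_obs(); print(o['ee_pos'],o['tcp_rot'],o['q'],o['time'])
cv2.imwrite('pics/k.png',c['img'])
```

```text
[0.42779416 0.16457087 0.26188308] [ 1.79999843e+02 -4.25690882e-02 -1.61898987e+02] [ 2.10401948e+01 -7.18116460e+00 -5.60076892e-01  9.66635928e+01
  2.33930449e-03  2.93918094e+00] 7.6833
```

View pics/k.png

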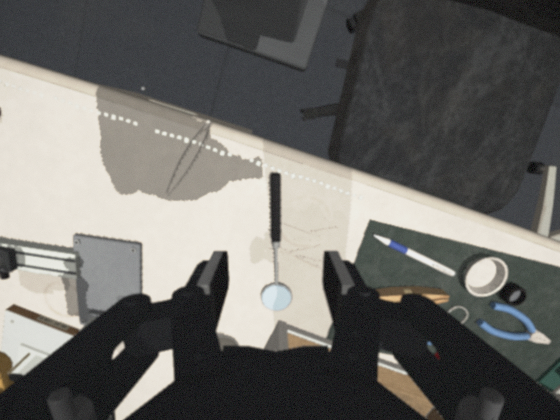

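Run:
```python
from h import *
c=cam('wrist'); g=cv2.cvtColor(c['img'],cv2.COLOR_BGR2GRAY)
m=np.zeros_like(g); m[168:248,262:292]=(g[168:248,262:292]<70)*255
ct=max(cv2.findContours(m,0,1)[0],key=cv2.contourArea); r=cv2.minAreaRect(ct); print(r)
b=cv2.boxPoints(r); W=plane(c,b,.010); print(W)
h=plane(c,[r[0]],.010)[0]; G=plane(c,[[276,297]],.0065)[0]; d=G-h
print('handle mid',h,'glass',G,np.hypot(*d[:2]),np.degrees(np.arctan2(d[1],d[0])))
```

```text
((275.0, 207.5), (67.0, 8.0), 90.0)
[[0.42009402 0.15637952 0.01      ]
 [0.41687121 0.16624552 0.01      ]
 [0.50567727 0.19561273 0.01      ]
 [0.50912592 0.18505517 0.01      ]]
handle mid [0.46143948 0.1753331  0.01      ] glass [0.59419577 0.22023005 0.0065    ] 0.14014266712601126 18.685060343574026
```

Call:
play_rows --steps '[[[0,0,0.03,0],[0,0,0.03,0],[0,0,0.03,0],[0,0,0.03,0],[0,0,0.03,0]]]'

```text
time: 8.15
ee_pos: [0.4277, 0.1644, 0.1109]
tcp_rot: [180.0, 0.0, -161.9]
wrist_force: [0.0, 0.5, -0.7]
opening: 0.0502
grasp_force: 0.0
```

Call:
play_rows --steps '[[[0,0,0.02,0],[0,0,0.02,0],[0,0,0.02,0],[0,0,0.01,0],[0,0,0.0,0]]]'

```text
time: 8.57
ee_pos: [0.4265, 0.164, 0.0401]
tcp_rot: [-180.0, -0.2, -161.8]
wrist_force: [0.5, -0.6, 0.6]
opening: 0.0499
grasp_force: 0.0
```

Call:
play_rows --steps '[[[0,0,0.009,0],[0,0,0.009,0],[0,0,0,0],[0,0,0,0],[0,0,0,0]]]'

```text
time: 8.98
ee_pos: [0.4279, 0.1648, 0.0248]
tcp_rot: [180.0, 0.0, -161.8]
wrist_force: [0.4, 0.9, -0.0]
opening: 0.0501
grasp_force: 0.0
```

Call:
play_rows --steps '[[[0,0,0,0],[0,0,0,0],[0,0,0,0],[0,0,0,0],[0,0,0,0]]]' --gripper 0 --squeeze 20

```text
time: 9.4
ee_pos: [0.4278, 0.1648, 0.0248]
tcp_rot: [180.0, 0.0, -161.8]
wrist_force: [-1.1, -0.7, 5.6]
opening: 0.013
grasp_force: 22.2
```

Call:
play_rows --steps '[[[0,0,0,0],[0,0,0,0],[0,0,-0.01,0],[0,0,-0.015,0],[0,0,-0.015,0]]]'

```text
time: 9.82
ee_pos: [0.4271, 0.1644, 0.0647]
tcp_rot: [-180.0, -0.1, -161.8]
wrist_force: [0.6, -0.4, -0.7]
opening: 0.0133
grasp_force: 21.7
```

Run:
```python
from h import *
c=cam('scene'); o=bot.get_obs(); print(o['ee_pos'],o['tcp_rot'],o['grasp_force'],o['opening'],o['wrist_force'])
w=cam('wrist')
im=np.hstack([cv2.resize(c['img'][200:290,225:325],(400,360),interpolation=cv2.INTER_CUBIC),cv2.resize(w['img'][120:420,80:413],(400,360))])
cv2.imwrite('pics/l.png',im)
```

```text
[0.42850432 0.16499563 0.06795769] [ 1.79995682e+02  1.62381164e-01 -1.61770209e+02] 21.717647910118103 0.012945031972796462 [0.39580805 0.982056   2.5952055 ]
```

View pics/l.png

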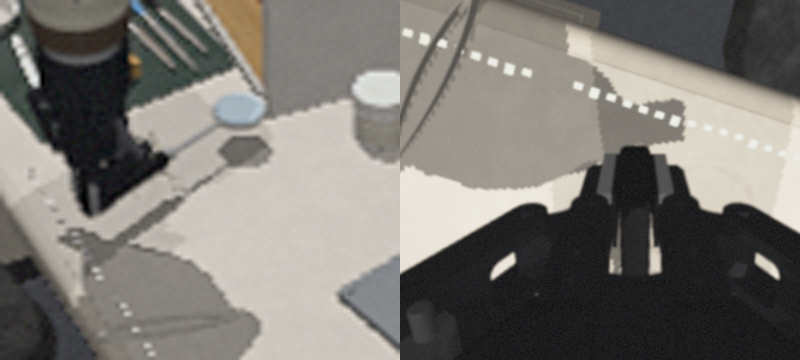

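Call:
play_rows --steps '[[[0.0104,-0.0214,-0.013,0],[0.0104,-0.0214,-0.013,0],[0.0104,-0.0214,-0.013,0],[0.0104,-0.0214,-0.013,0],[0.0104,-0.0214,-0.013,0]]]' --squeeze 50

```text
time: 10.33
ee_pos: [0.411, 0.0458, 0.1292]
tcp_rot: [180.0, -0.1, -161.7]
wrist_force: [0.2, 0.1, -0.8]
opening: 0.0115
grasp_force: 52.8
```

Call:
play_rows --steps '[[[0.0104,-0.0214,-0.013,0],[0.0104,-0.0214,-0.013,0],[0.0104,-0.0214,-0.013,0],[0.0104,-0.0214,-0.013,0],[0.0104,-0.0214,-0.013,0]]]'

```text
time: 10.75
ee_pos: [0.3952, -0.0722, 0.1943]
tcp_rot: [180.0, -0.0, -161.8]
wrist_force: [0.3, -0.6, -0.5]
opening: 0.0116
grasp_force: 52.8
```

Call:
play_rows --steps '[[[0,0,0,0.07],[0,0,0,0.071],[0,0,0,0],[0,0,0,0],[0,0,0,0]]]'

```text
time: 11.17
ee_pos: [0.3956, -0.0709, 0.1938]
tcp_rot: [180.0, -0.0, -169.7]
wrist_force: [-0.2, 0.0, -1.4]
opening: 0.0118
grasp_force: 52.8
```

Run:
```python
from h import *
c=cam('scene'); o=bot.get_obs(); print(o['ee_pos'],o['tcp_rot'],o['grasp_force'],o['opening'],o['wrist_force'],o['torque'])
e=o['ee_pos']; y=np.radians(o['tcp_rot'][2]+180); d=np.array([np.cos(y),np.sin(y),0])
P=[e+d*.175-[0,0,.0183],e+d*.08-[0,0,.0183],[.6227,-.031,.19]]
uv=proj(c,P); print(uv)
im=c['img'].copy()
im=cv2.resize(im[190:310,255:415],(800,600),interpolation=cv2.INTER_CUBIC)
for p in uv: cv2.circle(im,(int((p[0]-255)*5),int((p[1]-190)*5)),4,(0,0,255),1)
cv2.imwrite('pics/m.png',im)
```

```text
[ 0.39564456 -0.07086629  0.19390128] [ 1.79985104e+02 -3.74359944e-02 -1.69708910e+02] 52.82650351524353 0.01198111388378783 [-0.33318146 -0.27857477 -0.95016746] [ 0.03994325  0.04555855 -0.02510943]
[[316.96911204 242.63882793]
 [292.49999462 256.32109043]
 [331.07829504 231.63792706]]
```

View pics/m.png

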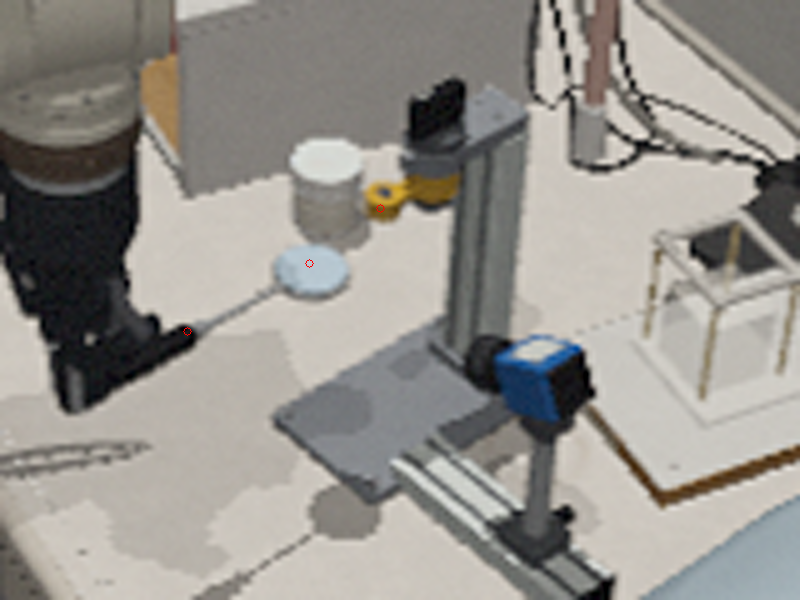

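Call:
play_rows --steps '[[[-0.012,0,0,0],[-0.012,0,0,0],[-0.012,0,0,0],[-0.012,0,0,0],[0,0,0,0]]]' --squeeze 20

```text
time: 11.63
ee_pos: [0.4443, -0.0621, 0.1937]
tcp_rot: [180.0, -0.0, -169.7]
wrist_force: [0.4, 0.4, -1.6]
opening: 0.0121
grasp_force: 52.8
```

Call:
play_rows --steps '[[[0,0,-0.005,0],[0,0,-0.005,0],[0,0,-0.005,0],[0,0,-0.005,0],[0,0,-0.003,0]]]'

```text
time: 12.05
ee_pos: [0.4429, -0.0628, 0.2183]
tcp_rot: [-180.0, 0.0, -169.8]
wrist_force: [0.4, 0.4, -2.9]
opening: 0.0121
grasp_force: 52.5
```

Call:
play_rows --steps '[[[0,0,0,0],[0,0,0,0],[-0.0005,0,-0.004,0],[-0.0005,0,-0.004,0],[-0.0005,0,-0.004,0]]]' --squeeze 20 --gripper 0.006

```text
time: 12.47
ee_pos: [0.4444, -0.0624, 0.2295]
tcp_rot: [180.0, -0.0, -169.9]
wrist_force: [-0.3, -0.5, -1.7]
opening: 0.0119
grasp_force: 52.1
```

```bash
cat > tilt.py <<'E'
from h import *
def blob(c,box,lo,hi):
    x0,y0,x1,y1=box; h=cv2.cvtColor(c['img'][y0:y1,x0:x1],cv2.COLOR_BGR2HSV)
    m=cv2.inRange(h,np.array(lo),np.array(hi)); m=cv2.morphologyEx(m,cv2.MORPH_OPEN,np.ones((2,2),np.uint8))
    cs=sorted(cv2.findContours(m,0,1)[0],key=cv2.contourArea,reverse=True)[:3]
    return [(np.round(np.array(cv2.minAreaRect(k)[0])+[x0,y0],1),cv2.contourArea(k),np.round(cv2.minAreaRect(k)[1],1)) for k in cs]
def run(box,names=('scene',)):
    o=bot.get_obs(); e=o['ee_pos']; y=np.radians(o['tcp_rot'][2]+180); d=np.array([np.cos(y),np.sin(y),0]);z=np.array([0,0,1.])
    print(e,o['tcp_rot'][2],o['grasp_force'],o['wrist_force'])
    for n in names:
        c=cam(n); print(n,'glass',blob(c,box,(90,25,120),(115,120,255)),'brass',blob(c,box,(12,120,80),(30,255,255)))
        for t in range(0,50,5):
            r=np.radians(t); p=e-z*.016+d*.175*np.cos(r)-z*.175*np.sin(r)+(-z*.0)
            print(t,proj(c,[p])[0].round(1),end=' ')
        print(); cv2.imwrite(f'pics/t_{n}.png',c['img'])
E
python3 -c "
from tilt import *
run((300,200,400,280))"
```

```text
[ 0.44437892 -0.06242565  0.2295432 ] -169.85265782266015 52.09805488586426 [-0.27818278 -0.47300326 -1.67739437]
scene glass [(array([329. , 234.9]), 44.0, array([13.3,  6.6]))] brass [(array([338.3, 229. ]), 65.5, array([ 6.6, 18.3]))]
0 [329.8 226.4] 5 [329.4 230.4] 10 [328.8 234.5] 15 [327.8 238.6] 20 [326.5 242.8] 25 [324.9 247.1] 30 [323.1 251.3] 35 [321.  255.5] 40 [318.6 259.7] 45 [316.  263.8]
```

Call:
play_rows --steps '[[[-0.0012,0,-0.0068,0],[-0.0015,0,-0.0068,0],[-0.0018,0,-0.0068,0],[-0.0021,0,-0.0068,0],[-0.0024,0,-0.0068,0]]]'

```text
time: 12.93
ee_pos: [0.4536, -0.0608, 0.2642]
tcp_rot: [-180.0, 0.0, -169.8]
wrist_force: [0.3, 0.7, -2.1]
opening: 0.0123
grasp_force: 49.6
```

```bash
python3 -c "
from tilt import *
run((300,200,400,280))"
```

```text
[ 0.4536423  -0.0607647   0.26421577] -169.84469188324073 49.55779194831848 [ 0.27248366  0.69032488 -2.13141247]
scene glass [(array([328.1, 235. ]), 34.5, array([11.9,  5.2]))] brass [(array([338.3, 229.2]), 68.0, array([ 6.9, 18.4]))]
0 [332.6 216.1] 5 [332.2 220.2] 10 [331.5 224.4] 15 [330.5 228.6] 20 [329.2 232.9] 25 [327.6 237.3] 30 [325.7 241.6] 35 [323.6 245.9] 40 [321.2 250.1] 45 [318.6 254.2]
```

Call:
play_rows --steps '[[[-0.0027,0,-0.006,0],[-0.0028,0,-0.006,0],[-0.003,0,-0.006,0],[-0.0032,0,-0.006,0],[-0.0033,0,-0.006,0]]]'

```text
time: 13.4
ee_pos: [0.4685, -0.0581, 0.2939]
tcp_rot: [-180.0, 0.0, -169.8]
wrist_force: [-1.1, -0.6, -1.2]
opening: 0.012
grasp_force: 45.5
```

Call:
play_rows --steps '[[[0,0,0,0],[0,0,0,0],[0.002,0,0.005,0],[0.008,0,0.005,0],[0.015,0,0,0]]]' --squeeze 60 --gripper 0

```text
time: 13.82
ee_pos: [0.4437, -0.0624, 0.2814]
tcp_rot: [180.0, -0.1, -169.8]
wrist_force: [-0.5, -0.4, -0.5]
opening: 0.0115
grasp_force: 60.0
```

Call:
play_rows --steps '[[[0.03,0,0,0],[0.03,0,0,0],[0.025,0,0,0],[0,0,0,0],[0,0,0,0]]]'

```text
time: 14.23
ee_pos: [0.3592, -0.0777, 0.2835]
tcp_rot: [-180.0, 0.1, -169.9]
wrist_force: [1.0, 0.6, -1.7]
opening: 0.0115
grasp_force: 60.0
```

```bash
python3 -c "
from tilt import *
run((280,200,400,300),('scene','wrist'))"
```

```text
[ 0.3591959  -0.07771227  0.28348618] -169.90088015921748 60.02886414527893 [ 0.97265279  0.58170022 -1.69019724]
scene glass [(array([301.2, 249.5]), 51.0, array([13.3,  5.4]))] brass [(array([338.4, 229. ]), 65.5, array([ 6.6, 18.3])), (array([393.1, 288.4]), 12.0, array([ 2. , 12.6])), (array([289.5, 207. ]), 2.0, array([2., 1.]))]
0 [308.2 224. ] 5 [307.9 228.2] 10 [307.3 232.5] 15 [306.4 236.9] 20 [305.2 241.4] 25 [303.6 245.8] 30 [301.7 250.3] 35 [299.6 254.7] 40 [297.1 259.1] 45 [294.5 263.4] 
wrist glass [] brass []
0 [274.9 477.4] 5 [275.  455.5] 10 [275.  434.9] 15 [275.  415.4] 20 [275.  396.9] 25 [275.  379.3] 30 [275.  362.4] 35 [275.1 346.2] 40 [275.1 330.6] 45 [275.1 315.5]
```

Call:
play_rows --steps '[[[-0.0128,0.0329,0,0],[-0.0128,0.0329,0,0],[-0.0128,0.0329,0,0],[-0.0128,0.0329,0,0],[-0.0128,0.0329,0,0]]]' --squeeze 80

```text
time: 14.75
ee_pos: [0.3945, 0.0979, 0.2827]
tcp_rot: [180.0, -0.0, -169.8]
wrist_force: [1.0, 0.3, -0.5]
opening: 0.0103
grasp_force: 79.6
```

Call:
play_rows --steps '[[[-0.0128,0.0329,0,0],[0,0,0,0.1208],[0,0,0,0.1208],[0,0,0,0.1208],[0,0,0,0.1208]]]'

```text
time: 15.17
ee_pos: [0.4012, 0.1313, 0.2824]
tcp_rot: [-180.0, -0.1, 162.2]
wrist_force: [0.8, -0.4, -0.9]
opening: 0.0106
grasp_force: 79.6
```

Call:
play_rows --steps '[[[0,0,0,0.1208],[0,0,0,0.1208],[0,0,0,0.1208],[0,0,0,0.1208],[0,0,0,0.1208]]]'

```text
time: 15.58
ee_pos: [0.4013, 0.131, 0.2825]
tcp_rot: [-179.9, -0.0, 127.6]
wrist_force: [0.5, -0.0, -0.5]
opening: 0.0106
grasp_force: 79.6
```

Call:
play_rows --steps '[[[0,0,0,0.1208],[0,0,0,0.1208],[0,0,0,0.1208],[0,0,0,0.1208],[0,0,0,0]]]'

```text
time: 16.0
ee_pos: [0.4012, 0.1309, 0.2826]
tcp_rot: [-179.9, -0.0, 99.9]
wrist_force: [-0.3, -0.2, -0.7]
opening: 0.0107
grasp_force: 79.6
```

```bash
python3 -c "
from tilt import *
run((240,180,360,320))
run((230,160,400,280),('side',))"
```

```text
[0.40121715 0.13085303 0.28257977] 99.88963234198906 79.59606716874987 [-0.34147565 -0.23846032 -0.73522244]
scene glass [(array([271.5, 251. ]), 126.5, array([12., 13.])), (array([257. , 199.5]), 10.5, array([7.8, 2.1]))] brass [(array([338.4, 229. ]), 64.0, array([ 6.6, 18.3])), (array([271. , 182.5]), 21.0, array([4.9, 9.2])), (array([258.6, 216.9]), 5.0, array([5. , 1.7]))]
0 [276.2 234.3] 5 [276.2 238.3] 10 [275.9 242. ] 15 [275.4 245.3] 20 [274.5 248.3] 25 [273.5 250.9] 30 [272.2 253. ] 35 [270.6 254.8] 40 [268.9 256.1] 45 [267.  257.1] 
[0.40113455 0.1307837  0.28265579] 100.32109428648067 79.59231614135206 [-0.6239751   1.15202034 -1.42584885]
side glass [(array([254.5, 169.5]), 51.5, array([ 3., 23.])), (array([289. , 172.5]), 4.0, array([1., 4.])), (array([267.5, 186. ]), 2.0, array([2., 1.]))] brass [(array([277.5, 180.5]), 43.0, array([ 5., 15.])), (array([259. , 277.5]), 4.0, array([3., 2.])), (array([242., 258.]), 3.5, array([2., 2.]))]
0 [332.2 168.1] 5 [332.  172.2] 10 [331.8 176.3] 15 [331.6 180.5] 20 [331.3 184.7] 25 [330.9 188.9] 30 [330.6 193.1] 35 [330.2 197.2] 40 [329.8 201.3] 45 [329.3 205.3]
```

Call:
play_rows --steps '[[[0,0,0.0181,0],[0,0,0.0181,0],[0,0,0.0181,0],[0,0,0.0181,0],[0,0,0.0181,0]]]'

```text
time: 16.52
ee_pos: [0.4008, 0.1305, 0.1917]
tcp_rot: [-180.0, -0.0, 100.4]
wrist_force: [-0.6, 0.1, -0.5]
opening: 0.0104
grasp_force: 79.6
```

Call:
play_rows --steps '[[[-0.0082,0.0317,0,0],[-0.0082,0.0317,0,0],[-0.0082,0.0317,0,0],[-0.0082,0.0317,0,0],[-0.0041,0.0158,0,0]]]'

```text
time: 16.93
ee_pos: [0.5505, 0.119, 0.1915]
tcp_rot: [-180.0, 0.0, 100.4]
wrist_force: [-0.0, -0.1, -0.5]
opening: 0.0103
grasp_force: 79.7
```

Call:
play_rows --steps '[[[-0.0041,0.0159,0,0],[-0.0041,0.0159,0,0],[-0.0041,0.0159,0,0],[0,0,0,0],[0,0,0,0]]]'

```text
time: 17.35
ee_pos: [0.597, 0.1155, 0.1917]
tcp_rot: [-179.9, -0.0, 100.3]
wrist_force: [-0.5, -0.3, -1.2]
opening: 0.0108
grasp_force: 79.7
```

```bash
cat > fin.py <<'E'
from tilt import *
o=bot.get_obs(); e=o['ee_pos']; y=np.radians(o['tcp_rot'][2]+180); d=np.array([np.cos(y),np.sin(y),0]); n=np.cross(d,[0,0,1])
print(e,o['tcp_rot'],o['wrist_force'],o['grasp_force'],o['time'])
c=cam('scene'); b=blob(c,(300,200,400,300),(90,25,120),(115,120,255)); print(b,'brass',blob(c,(300,200,400,250),(12,120,80),(30,255,255)))
g=b[0][0]
r=ray(c,[g])[0]; s=n@(e-c['t'])/(n@r); G=c['t']+s*r; q=G-(e-[0,0,.016]); print('glass',G,'len',np.linalg.norm(q),'tilt',np.degrees(np.arctan2(-q[2],q@d)))
V=np.array([.6227,-.031,.09]); print('V px',proj(c,[V]))
w=cam('wrist'); h=cv2.cvtColor(w['img'],cv2.COLOR_BGR2HSV); print('wrist', blob(w,(150,100,420,420),(90,25,120),(115,120,255)))
E
python3 fin.py
```

```text
[0.59699947 0.11553991 0.19168073] [-1.79907662e+02 -3.15128042e-03  1.00338283e+02] [-0.5117548  -0.29226223 -1.1622086 ] 79.66014549136162 17.35
[(array([330.5, 255. ]), 98.5, array([12., 11.]))] brass [(array([338.5, 229.4]), 64.0, array([ 6.8, 18.2]))]
glass [ 0.62403875 -0.03268458  0.09439662] len 0.17119792222179275 tilt 28.346078597666043
V px [[329.80045715 255.84841657]]
wrist []
```

Call:
play_rows --steps '[[[-0.001,0,0.0015,0],[-0.001,0,0.0015,0],[0,0,0,0],[0,0,0,0],[0,0,0,0]]]'

```text
time: 17.87
ee_pos: [0.5968, 0.1135, 0.19]
tcp_rot: [180.0, 0.0, 100.2]
wrist_force: [-0.1, 0.0, -1.0]
opening: 0.0103
grasp_force: 79.7
```

Call:
play_rows --steps '[[[0,0,0,0],[0,0,0,0],[0,0,0,0],[0,0,0,0],[0,0,0,0]]]'

```text
time: 18.28
ee_pos: [0.597, 0.1135, 0.1898]
tcp_rot: [-180.0, -0.0, 100.2]
wrist_force: [-0.2, -0.3, -0.4]
opening: 0.0106
grasp_force: 79.7
```

```bash
python3 fin.py; python3 -c "
from workcell import bot
print(bot.job_done())"
```

```text
[0.59700739 0.11352585 0.18979357] [-1.79999882e+02 -3.49008613e-04  1.00177187e+02] [-0.16283469 -0.32483491 -0.36442634] 79.65613290667534 18.2833
[(array([331. , 255.5]), 101.5, array([11., 12.]))] brass [(array([338.5, 229.4]), 61.5, array([ 6.8, 18.2]))]
glass [ 0.62383263 -0.03590393  0.09494593] len 0.17107250516732814 tilt 27.445318405052284
V px [[329.80045715 255.84841657]]
wrist []
the job is handed in; nothing more can be done
None
```

I turned the crank to its index, let go of the knob, and handed the job in at about 18.4 s, still holding the mirror by its handle at the viewing point. No verdict came back. By my measurements the crank is within about 1° of index and the glass is about 7 mm from the viewing point. Its tilt is 27–31° against the ideal 32.5°, inside the 8° tolerance on my estimate. I set the tilt by pressing the glass up against the underside of the crank's boss, and the crank did not move.

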